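# Fit the crank to the shelving drive and wind it to its stop

## Robot

A 6-joint arm with a two-finger parallel gripper is mounted at the origin on the work surface. World frame = base frame: x ahead of the robot, y to its left, z up, the work surface at z = 0. Lengths are in mm, angles in rad, forces in N, time in s.
With the tool pointing down it reaches from about 250 to 725 mm from the base axis. Payload 4 kg.
Tool frame: the origin (TCP) lies between the finger pads; the fingertips stand 22 mm ahead of it and the grasp point (between the pads) lies 3 mm ahead of it; z points along the fingers, y is the line along which they close (so a half turn about z gives the same grasp; the last joint's range is limited). The gripper opens to 85 mm and grips with 20 to 120 N. Pads are 22 mm wide; open, the fingers measure 114 mm over their backs; the gripper's body (76 mm by 85 mm) begins 54 mm behind the grasp point. The pads swing forward as they close: fully open they stand 13 mm farther back than shut.
Start: joints at [-1.165, 0.241, 0.005, 1.335, 0, 1.571], TCP at [197.375, -459.394, 253.306] pointing down, gripper open.
Joint ranges: [-2.72, 2.72], [-1.05, 1.87], [-1.09, 1.28], [-1.99, 2.15], [-1.42, 1.44], [-3.14, 3.14]. Speed limits (rad/s): [2.79, 2.79, 3.14, 3.14, 3.14, 3.14].

## Interface

Orientations are given as a unit quaternion [w, x, y, z].
In Python, from cell import arm gives the robot as it stands.
- The arm moves only by the shell command python3 -m pendant 'ROWS'. ROWS is text: rows parted by semicolons, each of 5 numbers parted by spaces: the closure, from 0 (fully open) to 1 (shut), then the shift along the tool's x, y, z in cm, then the turn about the tool's z in degrees. In form: fingers x y z roll; .... A call has 1 to 8 rows; each row is the pose to reach, as a shift and turn from the pose commanded when the call began, along the tool's axes at that moment; what a row does not reach only later rows make up. A row lasts 1/8 s, in which the tool goes at most 62.5 mm and 10.7 degrees, less where a joint would pass 70% of its speed; a pose out of reach is approached as far as the arm can. A call with a gripper value outside its range is refused whole. The fingers move at their own pace and stop on an object; the grip force is fixed at half the most. Time passes only in rows, so rows that repeat a pose let the fingers close. It gives the time, the measured TCP pose, the force, the opening and the grip force at its end, in the units of the state.
- arm.read_state(): the state, without advancing time (a new reading comes with each control period).
- arm.camera(name): name is "scene" or "top"; returns a dict with "image" (384x512x3 uint8, red, green, blue), "K" (3x3 intrinsics, pixels), "world_from_camera" (4x4, takes a point from camera to world coordinates). Camera axes: x right, y up, looking along -z (the intrinsics and any distortion apply to the point x, -y, -z); pixel columns grow to the right and rows downward; lengths in mm; the calibration is good to about 2 mm. A picture is of the moment at which its call begins. There is no depth.
- arm.close_job(): hands the job in; it is judged then, once.
The state is a dict: "time_s": time; "joint_positions": joint angles; "qd": joint speeds; "tau": joint torques, N m; "tool_pos": TCP position; "ee_rot": TCP orientation; "force": force on the tool from outside, world axes, zero at the start; "wrist_torque": the same for the moment, N m; "finger_gap": opening from 0.0 (shut) to 1.0 (fully open); "grip_force": force on a finger pad.
Only numpy, scipy, OpenCV 4.12 (cv2) and the standard library are available. Lean on these libraries where they do the work, as an engineer would, in place of code of your own. Each camera call takes 0.05 s, during which the arm holds its last target. There are 200 camera calls.

## Task

Fit the loose crank handle onto the square spindle of the shelving drive head, grip side up, push it fully home and let go of it. Then take it by its revolving grip and wind the drive clockwise (seen from above) until it comes up against its stop; leave it there, with the crank still fully home. Do not disturb the other things on the bench.

Things in the scene. Friction and masses are not known exactly. Their poses are not given: they have to be found in the camera images.
- crank: the loose crank handle of bare cast aluminium, about 0.46 kg (up to 30 % off), lying flat, grip up. Origin: centre of the square bore at the hub's underside; z up along the bore, x along the arm to the grip. Arm: flat bar 28 mm wide, 12 mm thick, underside level with the hub's, its round end 34 mm across centred at x = 100 mm. Centre of mass about 25 mm from the bore towards the grip
- hub (a point): on the bore axis, centre of the hub's top face, 36 mm over the hub's underside; axes as crank. The hub is a block 52 x 52 mm in plan, sides along the crank's x and y, with a square through bore 25.6 mm wide parallel to them. Pinch it from above on its +y and -y sides (the arm leaves on +x). It fits the spindle in any of four positions 90 degrees apart
- grip: the crank's revolving grip: upright black round sleeve, 28 mm across, 82 mm high, turning freely on its pin. Origin: centre of its underside, at x = 100, y = 0, z = 13 mm of the crank; its top is 95 mm over the crank's underside. It may be held tight while the crank turns under it; its own yaw means nothing
- drive_head: shelving drive head fixed on the bench, spindle upright: base plate 200 (x) x 160 (y) x 10 mm, four pillars with a sprocket between, cream top plate 190 x 150 mm up to z = 68 mm, square bearing flange 86 mm wide up to z = 80 (its bolt heads 85) and round boss 52 mm across up to z = 93. Origin: on the bench under the spindle axis
- seat (a point): on the spindle axis, in the plane of the shoulder on which the hub rests when fully home, 94 mm over the bench. Turns with the spindle: x and y axes square to its four faces, z up. The steel spindle is 24 mm square (0.8 mm clearance a side in the bore) and stands 32 mm above this point; its last 4 mm taper to 18 mm square
- spindle (a joint): angle of the spindle in rad, growing clockwise seen from above; 0.2 to 2.2 at the start. It turns against a friction of about 0.2 N m (2 N at the grip, 100 mm out) and stays where it is left. A hard stop inside the drive, not visible, lies 2.0 to 4.0 rad (115 to 230 degrees) on from where it starts
- cover: bystander: round hub cover, white rim and black face, 110 mm across, 22 mm high, lying flat; origin under its centre
- spanner: bystander: open-ended spanner 170 mm long lying flat; origin under its middle
- grease: bystander: grey tin 68 mm across, 55 mm high; origin under its centre
Mind the look-alikes: they are no part of the job. Of the things that look like the crank, the smallest one is meant.

How it is judged:
By the outcome, as a careful person would: the job done as asked, in the order asked, and still so for the second after the job is handed in, with the robot touching nothing.
It also fails if it takes over 69 s, if anything falls off the work surface, if the arm or the gripper's body presses on something with over 40 N, if the wrist force passes 120 N, or if a joint passes its speed limit or range.

## Working session

There is one attempt and no reset: what is moved stays moved. The work goes in short steps, Python scripts to look and compute and a shell command to move; the robot and the scene stay as the last step left them, time stands still between calls to the robot, and variables do not carry over. Pictures are saved under pics/ and viewed, at most 10 in all, crops included, and the job is handed in when it is done.

```bash
ls; mkdir -p pics
cat > h.py <<'E'
import numpy as np, cv2
from cell import arm
def cam(n):
    c=arm.camera(n); return c["image"],np.array(c["K"]),np.array(c["world_from_camera"]),c
def ray(K,T,u,v):
    d=np.array([(u-K[0,2])/K[0,0],-(v-K[1,2])/K[1,1],-1.]); return T[:3,3],T[:3,:3]@d
def onz(K,T,u,v,z):
    o,d=ray(K,T,u,v); return o+d*(z-o[2])/d[2]
def proj(K,T,p):
    q=T[:3,:3].T@(np.array(p,float)-T[:3,3]); return K[0,2]+K[0,0]*q[0]/-q[2],K[1,2]+K[1,1]*q[1]/q[2]
E
python3 - <<'E'
from h import *
ims=[]
for n in("scene","top"):
    im,K,T,c=cam(n); cv2.imwrite(f"pics/{n}0.png",im[...,::-1]); print(n,c.keys(),K.round(1).tolist(),T.round(3).tolist()); np.savez(f"{n}0.npz",im=im,K=K,T=T)
    ims.append(im)
cv2.imwrite("pics/both0.png",np.vstack([cv2.resize(i,(400,300)) for i in ims])[...,::-1])
print(arm.read_state())
E
```

```text
pics
scene dict_keys(['image', 'K', 'world_from_camera']) [[425.5, 0.0, 258.1], [0.0, 425.5, 194.4], [0.0, 0.0, 1.0]] [[0.546, -0.654, 0.524, 1072.564], [0.838, 0.438, -0.326, -297.571], [-0.016, 0.617, 0.787, 918.275], [0.0, 0.0, 0.0, 1.0]]
top dict_keys(['image', 'K', 'world_from_camera']) [[393.8, 0.0, 261.6], [0.0, 393.8, 190.4], [0.0, 0.0, 1.0]] [[0.024, 0.997, -0.072, 436.144], [-1.0, 0.024, -0.001, 74.833], [0.001, 0.072, 0.997, 1033.541], [0.0, 0.0, 0.0, 1.0]]
{'time_s': 0.1, 'joint_positions': array([-1.16502294e+00,  2.41373291e-01,  3.90796377e-03,  1.33520902e+00,
        3.21961030e-06,  1.57077089e+00]), 'qd': array([ 0.00066219, -0.00084433,  0.00358758, -0.00214136, -0.00033151,
        0.00039852]), 'tau': array([-1.45875415e-04, -3.73137939e+01,  2.53009754e+01,  1.08701427e-02,
        2.15095845e-06,  1.40768242e-05]), 'tool_pos': array([ 197.16643764, -458.93484151,  252.50284124]), 'ee_rot': array([-9.20077971e-04,  9.79486004e-01,  2.01510016e-01, -1.87620078e-04]), 'force': array([-0.23253969,  0.25879958,  0.81332568]), 'wrist_torque': array([ 0.01778063,  0.01002993, -0.02878633]), 'grip_force': 0.0, 'finger_gap': 0.9998032248598265}
```

View pics/scene0.png

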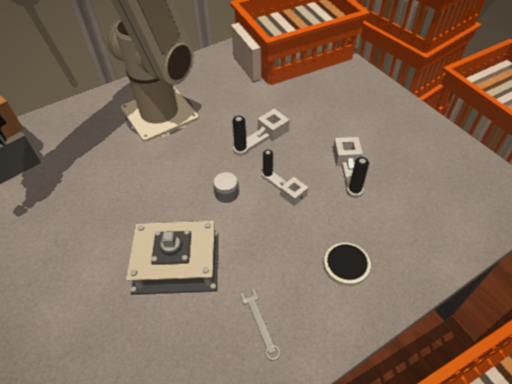

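View pics/top0.png

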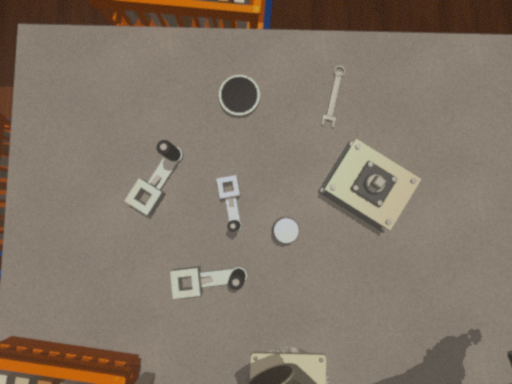

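The image shows three crank-like things. In the top view they are A hub (145,197), B hub (186,283) and C hub (228,187) with grip (234,226). In the scene view C is at (293,188). C is clearly the smallest, so it is the one meant; I'll check it in an enlarged crop.

Run:
```python
from h import *
t=np.load("top0.npz");s=np.load("scene0.npz")
def cr(im,u,v,w,h,k): return cv2.resize(im[v:v+h,u:u+w],None,fx=k,fy=k,interpolation=cv2.INTER_CUBIC)
a=cr(t["im"],120,135,130,100,3); a=cv2.resize(a,(400,300))
a=cr(t["im"],200,165,50,75,8)[:300*2,:400]
b=cr(t["im"],350,160,50,37,8)[:296]; c=cr(s["im"],255,145,57,65,7)[:304,:400]
c=cv2.resize(cr(s["im"],250,143,65,49+12,6),(400,304)); b=cv2.resize(b,(400,296))
cv2.imwrite("pics/crop.png",np.hstack([a,np.vstack([b,c])])[...,::-1])
# measurements: light low-sat mask of crank in top
hsv=cv2.cvtColor(t["im"],cv2.COLOR_RGB2HSV)
m=((hsv[...,2]>150)&(hsv[...,1]<40)).astype(np.uint8)
n,l,st,ce=cv2.connectedComponentsWithStats(m)
for i in range(1,n):
    if st[i,4]>40: print(st[i],ce[i].round(1))
K,T=t["K"],t["T"]
print("crank hub",onz(K,T,228.5,187,36),"grip top",onz(K,T,234,226,95))
print("spindle",onz(K,T,377,182,126)," scene:",onz(s["K"],s["T"],170,239,126))
```

```text
[322  71  23  56 351] [333.   98.4]
[218  74  43  41 292] [239.3  93.1]
[325 139  41  59 383] [343.1 167.6]
[124 158  48  57 896] [148.  188.5]
[216 175  24  23 336] [227.4 186. ]
[376 177   9  10  61] [379.9 181.4]
[225 198  15  23 248] [232.1 209.2]
[274 218  25  25 487] [286. 230.]
[200 267  47  20 440] [216.7 277. ]
[170 268  30  31 603] [184.2 283.2]
crank hub [514.85143867 159.68989513  36.        ] grip top [417.67151601 138.84193521  95.        ]
spindle [ 527.58850624 -191.26020838  126.        ]  scene: [ 541.60740774 -197.6314891   126.        ]
```

View pics/crop.png

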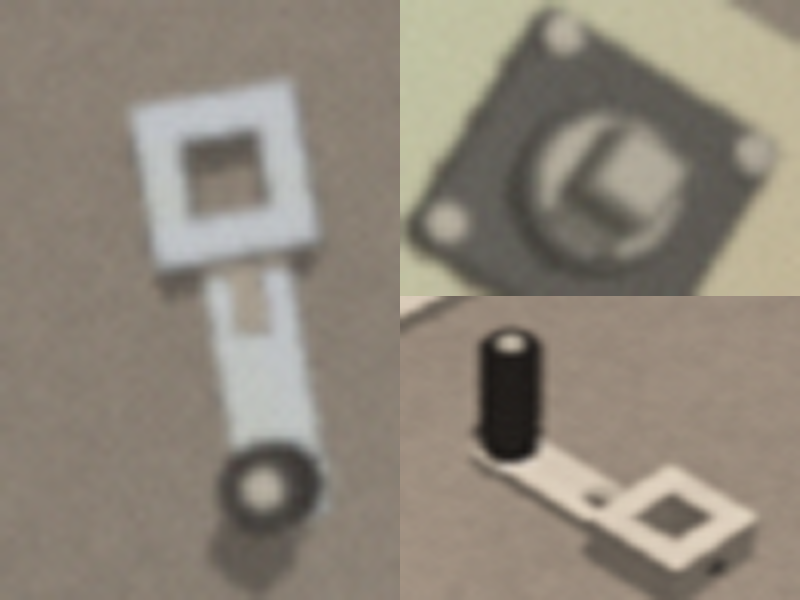

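The crop confirms C (bare aluminium, 52 mm hub about 20 px wide, short black grip). The hub top centre is at about (227.6,186.3) and the spindle's lit top face is near (380,181). Next I'll take refined positions and cross-check them between views.

Run:
```python
from h import *
t=np.load("top0.npz");s=np.load("scene0.npz")
def comp(im,u,v,lo,box,k=8,smax=60,vmax=256):
    x,y,w,h=box
    g=cv2.resize(im[y:y+h,x:x+w],None,fx=k,fy=k,interpolation=cv2.INTER_CUBIC)
    hs=cv2.cvtColor(g,cv2.COLOR_RGB2HSV); m=((hs[...,2]>lo)&(hs[...,2]<=vmax)&(hs[...,1]<smax)).astype(np.uint8)
    n,l,st,ce=cv2.connectedComponentsWithStats(m)
    c=l[int((v-y+.5)*k),int((u-x+.5)*k)]
    if c==0: print("none"); return None
    ct=cv2.findContours((l==c).astype(np.uint8),cv2.RETR_EXTERNAL,cv2.CHAIN_APPROX_NONE)[0][0]
    P=cv2.boxPoints(cv2.minAreaRect(ct)); return (P+.5)/k-.5+[x,y], (np.array(ce[c])+.5)/k-.5+[x,y]
def show(name,V,r,z):
    if r is None: return
    P,c=r; K,T=V["K"],V["T"]; W=np.array([onz(K,T,*p,z)[:2] for p in P]); e=np.roll(W,-1,0)-W
    print(name,"px",c.round(1),P.round(1).tolist(),"ctr",W.mean(0).round(1),"cent",onz(K,T,*c,z)[:2].round(1),"sides",np.linalg.norm(e,axis=1).round(1)[:2],"ang",(np.degrees(np.arctan2(e[:,1],e[:,0]))%90).round(1)[:2])
for lo in(145,155,165): show(f"hub top{lo}",t,comp(t["im"],221,180,lo,(205,165,45,35)),36)
for lo in(140,150,158,166): show(f"spin top{lo}",t,comp(t["im"],380,181,lo,(350,160,50,45)),126)
# hand-read crops
K,T=t["K"],t["T"]
c=lambda x,y,ox,oy:((x+.5)/8-.5+ox,(y+.5)/8-.5+oy)
H=np.array([onz(K,T,*c(*p,200,165),36)[:2] for p in[(131,106),(292,80),(318,238),(157,270)]]);print("hand hub",H.mean(0),np.diff(H,axis=0).round(1).tolist())
print("grip",onz(K,T,*c(263,490,200,165),95), "exp dist 100 from hub")
# scene
k=8; im=s["im"]
for nm,box in(("b",(150,222,40,37)),):
    x,y,w,h=box; g=cv2.resize(im[y:y+h,x:x+w],None,fx=16,fy=16,interpolation=cv2.INTER_CUBIC)
x,y,w,h=365,167,28,30; g2=cv2.resize(t["im"][y:y+h,x:x+w],None,fx=20,fy=20,interpolation=cv2.INTER_CUBIC)
g=cv2.resize(g,(400,370)); g2=cv2.resize(g2,(400,428))
cv2.imwrite("pics/spin.png",np.hstack([np.vstack([g,np.zeros((58,400,3),np.uint8)]),g2])[...,::-1])
# scene-consistency: project
for p in([*H.mean(0),36],[530,-197,126]): print("scene proj",p,proj(s["K"],s["T"],p))
```

```text
hub top145 px [227.5 185.9] [[214.6, 176.9], [236.3, 173.2], [240.0, 195.0], [218.3, 198.6]] ctr [517.6 162.8] cent [517.7 162.3] sides [55.8 56.3] ang [11.  11.1]
hub top155 px [227.5 186. ] [[215.3, 177.6], [235.8, 173.9], [239.5, 194.5], [219.0, 198.2]] ctr [517.3 162.5] cent [517.3 162.2] sides [53.  53.5] ang [11.7 11.8]
hub top165 px [227.6 186.1] [[215.8, 178.0], [235.6, 174.4], [239.2, 194.3], [219.4, 197.9]] ctr [517.  162.2] cent [517.  162.2] sides [51.2 51.8] ang [11.7 11.8]
spin top140 px [379.9 182.1] [[370.9, 185.5], [379.3, 174.9], [387.6, 181.6], [379.1, 192.1]] ctr [ 524.2 -196.4] cent [ 527.5 -198.1] sides [31.6 24.3] ang [52.1 52.1]
spin top150 px [379.8 181.2] [[374.2, 181.9], [379.1, 175.4], [385.7, 180.3], [380.8, 186.9]] ctr [ 529.7 -198.1] cent [ 529.5 -197.7] sides [19.1 18.8] ang [53.9 53.9]
spin top158 px [379.8 181.3] [[374.6, 181.8], [379.1, 176.0], [385.1, 180.6], [380.5, 186.4]] ctr [ 529.6 -197.8] cent [ 529.5 -197.7] sides [17.4 17.3] ang [52.9 52.9]
spin top166 px [379.8 181.2] [[375.2, 182.0], [378.9, 176.7], [384.5, 180.5], [380.8, 185.9]] ctr [ 529.5 -197.9] cent [ 529.5 -197.8] sides [15.3 15.5] ang [55.8 56. ]
hand hub [516.75863454 161.96975376] [[9.5, -51.0], [-50.2, -9.7], [-11.4, 50.7]]
grip [418.02632815 142.56255531  95.        ] exp dist 100 from hub
scene proj [np.float64(516.7586345406437), np.float64(161.96975376280903), 36] (np.float64(293.97383972666563), np.float64(186.83851241914883))
scene proj [530, -197, 126] (np.float64(167.9627128053708), np.float64(235.14241275900517))
```

View pics/spin.png

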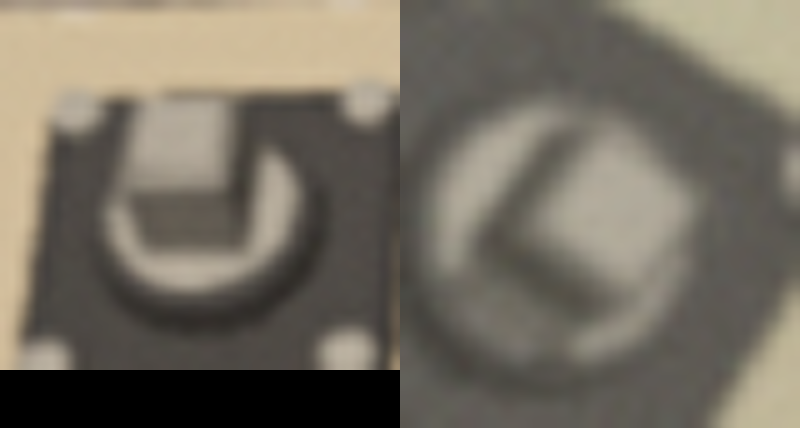

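The scene crop puts the spindle top at about (167.6,235.9), against (168.0,235.1) predicted from the top view. The hub is at about (295,187), against (294,186.8) predicted, so both views agree.

- **Hub:** (517,162), with crank yaw 191°. The grip measures 100.6 mm away, as it should.
- **Spindle:** (530,-197.5), with faces at about 52.5° mod 90.

Now moving halfway over, turning as I go.

```bash
cat >> h.py <<'E'
from scipy.spatial.transform import Rotation as R
def st():
    s=arm.read_state(); q=s["ee_rot"]; r=R.from_quat([q[1],q[2],q[3],q[0]]); return s,r
def go(x,y,z,yaw):
    """tool-axis cm shift and roll deg from the present measured pose"""
    s,r=st(); M=r.as_matrix(); d=M.T@(np.array([x,y,z])-s["tool_pos"])/10
    psi=np.degrees(np.arctan2(M[1,0],M[0,0])); roll=(psi-yaw+180)%360-180
    print("t",round(s["time_s"],2),"pos",s["tool_pos"].round(1),"yaw",psi.round(1),"tilt",np.degrees(np.arccos(-M[2,2])).round(2),"F",s["force"].round(1),"gap",round(s["finger_gap"],3),"j",s["joint_positions"].round(2),"\n-> shift",d.round(2),"roll",roll.round(1))
E
python3 -m pendant '0 3.4 -2.8 0 -10.5; 0 6.8 -5.6 0 -21; 0 10.2 -8.4 0 -31.5; 0 13.6 -11.2 0 -42; 0 17 -14 0 -52.5; 0 20.4 -16.8 0 -63; 0 23.8 -19.6 0 -73.5; 0 27 -22.2 0 -84'
python3 -c "
from h import *
go(517,162,160,191.1)"
```

```text
time_s: 1.1
tool_pos: [358.0, -147.3, 253.1]
ee_rot: [-0.0, 0.591, 0.807, -0.0]
force: [0.9, -0.4, 0.1]
finger_gap: 0.999
grip_force: 0.0
t 1.1 pos [ 358.  -147.3  253.1] yaw 107.6 tilt 0.02 F [ 0.9 -0.4  0.1] gap 0.999 j [-0.39  0.02 -0.26  1.3   0.    0.87] 
-> shift [24.67 24.51  9.31] roll -83.5
```

```bash
python3 -m pendant '0 3.1 3.1 1 -10.5; 0 6.2 6.2 2 -21; 0 9.3 9.2 3.4 -31.5; 0 12.4 12.3 4.7 -42; 0 15.5 15.4 6 -52.5; 0 18.6 18.4 7 -63; 0 21.7 21.5 8.2 -73.5; 0 24.7 24.5 9.3 -83.5'
python3 -m pendant '0 0 0 0 0;0 0 0 0 0' >/dev/null
python3 -c "
from h import *
go(517,162,26,191.1)"
```

```text
time_s: 2.1
tool_pos: [518.7, 161.0, 159.3]
ee_rot: [-0.001, -0.097, 0.995, -0.0]
force: [0.9, 0.4, 0.3]
finger_gap: 1.001
grip_force: 0.0
t 2.35 pos [517.8 159.4 159.7] yaw -169.3 tilt 0.12 F [-0.6 -0.  -0.3] gap 0.999 j [ 0.3   0.38 -0.05  1.14 -0.    0.11] 
-> shift [1.000e-02 2.800e-01 1.337e+01] roll -0.4
```

```bash
python3 -m pendant '0 0 0.28 3 -0.4;0 0 0.28 6 -0.4;0 0 0.28 9 -0.4;0 0 0.28 11 -0.4;0 0 0.28 12.4 -0.4;0 0 0.28 13.3 -0.4;0 0 0.28 13.3 -0.4;0 0 0.28 13.3 -0.4'
python3 -c "
from h import *
go(517,162,26,191.1)
im,K,T,_=cam('scene');u,v=map(int,proj(K,T,[517,162,30]));cv2.imwrite('pics/pick.png',cv2.resize(im[v-70:v+50,u-70:u+70],None,fx=4,fy=4)[...,::-1])"
```

```text
time_s: 3.35
tool_pos: [518.6, 162.6, 28.1]
ee_rot: [0.001, -0.097, 0.995, 0.0]
force: [0.8, 0.4, 0.0]
finger_gap: 1.002
grip_force: 0.0
t 3.35 pos [518.6 162.6  28.1] yaw -168.9 tilt 0.08 F [0.8 0.4 0. ] gap 1.002 j [ 0.3   0.53 -0.21  0.83 -0.    0.11] 
-> shift [ 0.17 -0.02  0.21] roll 0.0
```

View pics/pick.png

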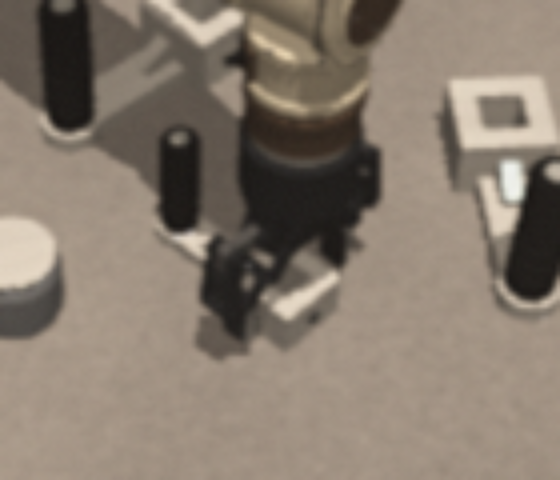

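The image shows the fingers straddling the small hub at about (295,295), with the grip standing clear at (180,175). Closing and lifting a little.

```bash
python3 -m pendant '1 0 0 0 0;1 0 0 0 0;1 0 0 0 0;1 0 0 0 0;1 0 0 0 0;1 0 0 0 0;1 0 0 0 0;1 0 0 0 0'
python3 -m pendant '1 0 0 -1 0;1 0 0 -3 0;1 0 0 -6 0;1 0 0 -9 0;1 0 0 -12 0;1 0 0 -15 0;1 0 0 -18 0;1 0 0 -20 0'
python3 -c "
from h import *
go(530,-197.5,228,142.5)"
```

```text
time_s: 4.4
tool_pos: [518.5, 162.9, 28.0]
ee_rot: [0.001, -0.097, 0.995, 0.0]
force: [-1.1, 1.7, 5.1]
finger_gap: 0.602
grip_force: 64.7
time_s: 5.4
tool_pos: [517.7, 162.1, 228.0]
ee_rot: [-0.0, -0.097, 0.995, -0.0]
force: [0.2, 0.4, -4.7]
finger_gap: 0.599
grip_force: 63.8
t 5.4 pos [517.7 162.1 228. ] yaw -168.9 tilt 0.05 F [ 0.2  0.4 -4.7] gap 0.599 j [ 0.3   0.34  0.07  1.31 -0.    0.11] 
-> shift [ 5.740e+00 -3.552e+01  3.000e-02] roll 48.6
```

```bash
python3 -m pendant '1 0.4 -2.5 0 4;1 0.9 -6 0 8;1 1.5 -10 0 14;1 2.3 -14 0 20;1 3 -18 0 26;1 3.6 -22 0 32;1 4.2 -26 0 36;1 4.7 -29 0 41' >/dev/null
python3 -c "
from h import *
go(530,-197.5,180,142.5)"
```

```text
t 6.4 pos [ 526.9 -132.9  226.2] yaw 149.9 tilt 0.17 F [ 0.4  0.8 -4.8] gap 0.594 j [-0.25  0.34  0.07  1.3  -0.    0.28] 
-> shift [-3.52 -5.42  4.62] roll 7.4
```

```bash
python3 -m pendant '1 -1 -1.5 0.5 2.5;1 -2 -3 1.5 5;1 -3 -4.4 2.5 7;1 -3.5 -5.4 3.5 7.4;1 -3.5 -5.4 4.3 7.4;1 -3.5 -5.4 4.6 7.4;1 -3.5 -5.4 4.6 7.4;1 -3.5 -5.4 4.6 7.4' >/dev/null
python3 -c "
from h import *
go(530,-197.5,180,142.5)
s,_=st();x,y,z=s['tool_pos']
o=[]
for n in('scene','top'):
    im,K,T,_=cam(n);np.savez(n+'1.npz',im=im,K=K,T=T);u,v=map(int,proj(K,T,[x,y,z-20]));o.append(cv2.resize(im[max(v-45,0):v+45,u-30:u+30],(400,600),interpolation=cv2.INTER_CUBIC)); print(n,u-30,v-45)
cv2.imwrite('pics/above.png',np.hstack(o)[...,::-1])"
```

```text
t 7.4 pos [ 531.8 -195.   181.9] yaw 142.8 tilt 0.06 F [ 0.7 -0.7 -4.9] gap 0.599 j [-0.35  0.41  0.05  1.21  0.    0.3 ] 
-> shift [-0.   -0.31  0.19] roll 0.3
scene 136 181
top 353 133
```

View pics/above.png

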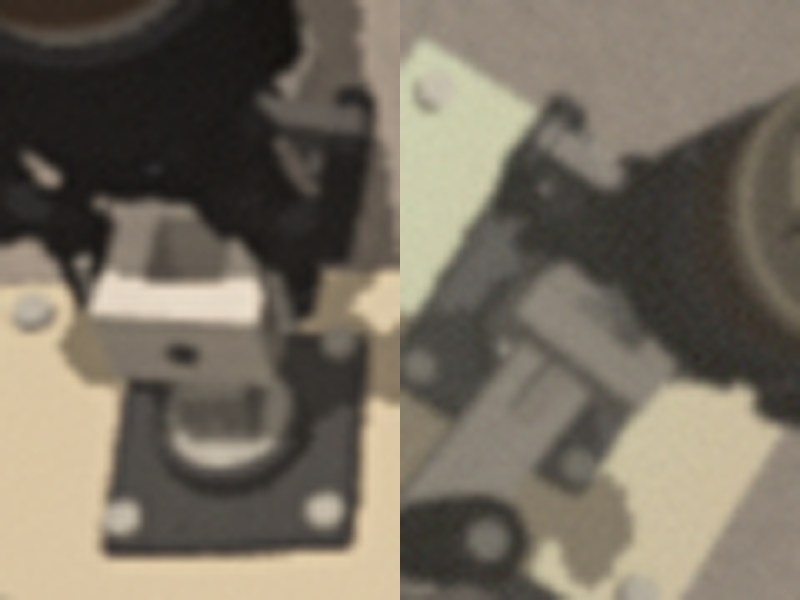

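Run:
```python
from h import *
s=np.load("scene1.npz");t=np.load("top1.npz")
st_,_=st();x,y,z=st_["tool_pos"];b=z-28
k=400/60
p=lambda V,ox,oy,u,v,zz:onz(V["K"],V["T"],(u+.5)/k-.5+ox,(v+.5)/k-.5+oy,zz)[:2]
ex=lambda a:np.array([np.cos(np.radians(a)),np.sin(np.radians(a))])
a=p(s,136,181,90,311,b+36);c=p(s,136,181,262,320,b+36);d=c-a
yaw=np.degrees(np.arctan2(d[1],d[0]));print("front edge",a,c,np.linalg.norm(d),"yaw+90",yaw+90)
g=p(t,353,133,488,540,b+95);print("grip top",g)
# scene spindle-view ring etc
e=ex(142.8);T=np.array([x,y])
print("tcp",T,"hub scene rel",((a+c)/2+26*e-T)@e,((a+c)/2+26*e-T)@ex(52.8),"hub from grip",(g-100*e-T)@e,(g-100*e-T)@ex(52.8))
```

```text
front edge [ 534.50479199 -229.23765723] [ 567.13375914 -186.27772476] 53.94631864548987 yaw+90 142.7825696564271
grip top [ 454.41570637 -252.47837888]
tcp [ 531.83190531 -195.21679034] hub scene rel 3.293774090133537 1.4905446808056206 hub from grip -72.95598714903655 -92.41633377433236
```

Run:
```python
from h import *
s=np.load("scene1.npz");t=np.load("top1.npz")
st_,_=st();x,y,z=st_["tool_pos"];b=z-28
k=400/60
p=lambda V,ox,oy,u,v,zz:onz(V["K"],V["T"],(u+.5)/k-.5+ox,(v+.5)/k-.5+oy,zz)[:2]
ex=lambda a:np.array([np.cos(np.radians(a)),np.sin(np.radians(a))])
e=ex(142.8);T=np.array([x,y])
g=p(t,353,133,88,540,b+95)
print("grip",g,(g-100*e-T)@e,(g-100*e-T)@ex(52.8))
# hub +x top edge in the top view, two ends
for q in[(122,310),(235,405)]: w=p(t,353,133,*q,b+36);print(w,(w-T)@e-26,(w-T)@ex(52.8))
go(530,-197.5,180,142.5)
```

```text
grip [ 451.56510767 -133.06056628] 1.51450379437285 0.9800572519986914
[ 527.15986315 -159.3205653 ] -0.5757527492982994 25.76770463864569
[ 497.27977111 -195.84179328] 1.1439323999810682 -21.388023289565037
t 7.5 pos [ 531.8 -195.2  181.9] yaw 142.8 tilt 0.06 F [ 0.  -0.2 -4.5] gap 0.599 j [-0.35  0.41  0.05  1.21  0.    0.3 ] 
-> shift [ 0.01 -0.29  0.19] roll 0.3
```

```bash
python3 -c "
from h import *
go(530.8,-200,157,142.5)"
```

```text
t 7.5 pos [ 531.8 -195.2  181.9] yaw 142.8 tilt 0.06 F [ 0.  -0.2 -4.5] gap 0.599 j [-0.35  0.41  0.05  1.21  0.    0.3 ] 
-> shift [-0.2  -0.44  2.49] roll 0.3
```

```bash
python3 -m pendant '1 -0.1 -0.2 0.3 0.3;1 -0.2 -0.44 0.8 0.3;1 -0.2 -0.44 1.4 0.3;1 -0.2 -0.44 2 0.3;1 -0.2 -0.44 2.5 0.3;1 -0.2 -0.44 2.5 0.3;1 -0.2 -0.44 2.5 0.3'
python3 -m pendant '1 0 0 0.2 0;1 0 0 0.4 0;1 0 0 0.6 0;1 0 0 0.6 0'
python3 -c "
from h import *
go(530.8,-200,151,142.5)"
```

```text
time_s: 8.38
tool_pos: [530.5, -200.2, 156.4]
ee_rot: [0.0, 0.322, 0.947, -0.0]
force: [0.5, -0.6, -4.8]
finger_gap: 0.595
grip_force: 63.7
time_s: 8.88
tool_pos: [530.2, -199.9, 150.2]
ee_rot: [-0.0, 0.322, 0.947, 0.0]
force: [-0.6, 1.5, -4.0]
finger_gap: 0.596
grip_force: 64.0
t 8.88 pos [ 530.2 -199.9  150.2] yaw 142.5 tilt 0.04 F [-0.6  1.5 -4. ] gap 0.596 j [-0.36  0.43  0.01  1.14  0.    0.29] 
-> shift [-0.05  0.03 -0.08] roll -0.0
```

```bash
python3 -m pendant '1 0 0 0.2 0;1 0 0 0.4 0;1 0 0 0.6 0;1 0 0 0.6 0'
python3 -c "
from h import *
go(530.8,-200,122,142.5);print(arm.read_state()['wrist_torque'].round(2))"
```

```text
time_s: 9.38
tool_pos: [529.8, -199.8, 143.4]
ee_rot: [-0.001, 0.322, 0.947, 0.0]
force: [-3.1, 1.3, -6.1]
finger_gap: 0.596
grip_force: 63.9
t 9.38 pos [ 529.8 -199.8  143.4] yaw 142.5 tilt 0.12 F [-3.1  1.3 -6.1] gap 0.596 j [-0.36  0.44 -0.    1.13  0.    0.29] 
-> shift [-0.1   0.04  2.14] roll -0.0
[0.36 0.36 0.03]
```

```bash
python3 -m pendant '1 0.05 0 0.2 0;1 0.05 0 0.5 0;1 0.05 0 0.8 0;1 0.05 0 1.1 0;1 0.05 0 1.3 0;1 0.05 0 1.3 0'
python3 -m pendant '1 0 0 0.2 0;1 0 0 0.4 0;1 0 0 0.6 0;1 0 0 0.75 0;1 0 0 0.75 0'
python3 -c "
from h import *
go(530.8,-200,122,142.5);print(arm.read_state()['wrist_torque'].round(2))"
```

```text
time_s: 10.12
tool_pos: [529.8, -199.7, 130.8]
ee_rot: [-0.0, 0.322, 0.947, 0.0]
force: [-3.5, 2.1, -4.6]
finger_gap: 0.6
grip_force: 64.0
time_s: 10.75
tool_pos: [529.7, -199.7, 123.7]
ee_rot: [-0.0, 0.322, 0.947, 0.0]
force: [-5.2, 1.9, -2.8]
finger_gap: 0.599
grip_force: 64.1
t 10.75 pos [ 529.7 -199.7  123.7] yaw 142.5 tilt 0.04 F [-5.2  1.9 -2.8] gap 0.599 j [-0.36  0.46 -0.03  1.08  0.    0.29] 
-> shift [-0.1   0.04  0.17] roll -0.0
[0.54 0.73 0.04]
```

Pressing home until the contact force rises.

```bash
python3 -m pendant '1 0 0 0.1 0;1 0 0 0.2 0;1 0 0 0.3 0;1 0 0 0.35 0;1 0 0 0.35 0'
python3 -c "
from h import *
go(530.8,-200,122,142.5);print(arm.read_state()['wrist_torque'].round(2))"
```

```text
time_s: 11.38
tool_pos: [529.7, -199.7, 122.0]
ee_rot: [0.0, 0.322, 0.947, 0.0]
force: [-8.3, 4.3, 6.3]
finger_gap: 0.599
grip_force: 65.2
t 11.38 pos [ 529.7 -199.7  122. ] yaw 142.5 tilt 0.03 F [-8.3  4.3  6.3] gap 0.599 j [-0.36  0.46 -0.04  1.08  0.    0.29] 
-> shift [-0.1   0.04 -0.  ] roll -0.0
[0.82 1.46 0.03]
```

```bash
python3 -m pendant '1 0 0 0.1 0;1 0 0 0.2 0;1 0 0 0.2 0'
python3 -m pendant '0 0 0 -0.2 0;0 0 0 -0.2 0;0 0 0 -0.2 0;0 0 0 -0.2 0;0 0 0 -0.2 0'
python3 -c "
from h import *
go(530.8,-200,240,142.5)"
```

```text
time_s: 11.75
tool_pos: [529.7, -199.7, 121.9]
ee_rot: [0.001, 0.322, 0.947, -0.0]
force: [-10.3, 6.4, 16.7]
finger_gap: 0.601
grip_force: 66.5
time_s: 12.38
tool_pos: [530.0, -199.9, 120.0]
ee_rot: [-0.0, 0.322, 0.947, -0.0]
force: [-0.7, 0.3, 0.7]
finger_gap: 1.001
grip_force: 0.0
t 12.38 pos [ 530.  -199.9  120. ] yaw 142.4 tilt 0.01 F [-0.7  0.3  0.7] gap 1.001 j [-0.36  0.46 -0.04  1.07 -0.    0.29] 
-> shift [ -0.06   0.04 -12.  ] roll -0.1
```

```bash
python3 -m pendant '0 0 0 -1 0;0 0 0 -3 0;0 0 0 -5 0;0 0 0 -8 0;0 0 0 -11 0;0 0 0 -12 0;0 0 0 -12 0'
python3 -m pendant '0 2 0 0 0;0 5 0 0 0;0 8 0 0 0;0 10 0 0 0;0 10.1 0 0 0;0 10.1 0 0 0;0 10.1 0 0 0'
python3 -c "
from h import *
go(449.3,-138,165,142.5)
s,_=st();x,y,z=s['tool_pos']
o=[]
for n in('scene','top'):
    im,K,T,_=cam(n);np.savez(n+'2.npz',im=im,K=K,T=T);u,v=map(int,proj(K,T,[490,-170,130]));o.append(cv2.resize(im[max(v-45,0):v+45,u-30:u+30],(400,600),interpolation=cv2.INTER_CUBIC)); print(n,u-30,v-45)
cv2.imwrite('pics/seated.png',np.hstack(o)[...,::-1])"
```

```text
time_s: 13.25
tool_pos: [530.3, -199.9, 240.9]
ee_rot: [0.001, 0.322, 0.947, -0.0]
force: [-0.0, -0.7, -0.2]
finger_gap: 0.996
grip_force: 0.0
time_s: 14.12
tool_pos: [450.5, -138.7, 239.9]
ee_rot: [-0.0, 0.322, 0.947, -0.0]
force: [-0.4, -0.3, 0.0]
finger_gap: 1.001
grip_force: 0.0
t 14.12 pos [ 450.5 -138.7  239.9] yaw 142.4 tilt 0.02 F [-0.4 -0.3  0. ] gap 1.001 j [-0.3   0.19 -0.09  1.29 -0.    0.36] 
-> shift [ 0.13 -0.02  7.49] roll -0.1
scene 140 171
top 338 152
```

View pics/seated.png

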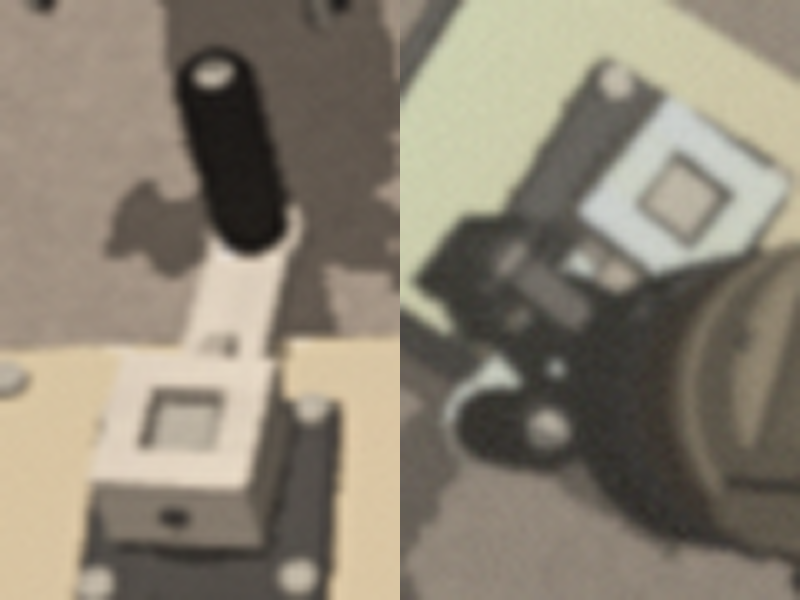

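The image shows the crank seated: the spindle fills the bore at (183,418), the hub rests on its shoulder, and the grip is at (213,73). Next I'll check the grip position, then descend.

```bash
python3 -c "
from h import *
t=np.load('top2.npz');k=400/60
p=lambda u,v,z:onz(t['K'],t['T'],(u+.5)/k-.5+338,(v+.5)/k-.5+152,z)
g=p(148,428,189);h=p(285,193,130);print(g,h,g-h)
go(g[0]-.6,g[1]-.8,165,142.5)"
```

```text
[ 447.7326488  -136.10634257  189.        ] [ 530.78458848 -197.74420617  130.        ] [-83.05193969  61.6378636   59.        ]
t 14.22 pos [ 450.4 -138.6  240. ] yaw 142.4 tilt 0.02 F [-0.3 -0.1 -0.8] gap 1.0 j [-0.3   0.19 -0.09  1.29 -0.    0.36] 
-> shift [ 0.36 -0.06  7.5 ] roll -0.1
```

```bash
python3 -m pendant '0 0.1 0 1 0;0 0.1 0 3 0;0 0.1 0 5 0;0 0.1 0 6.5 0;0 0.1 0 7.5 0;0 0.1 0 7.5 0'
python3 -m pendant '1 0 0 0 0;1 0 0 0 0;1 0 0 0 0;1 0 0 0 0;1 0 0 0 0;1 0 0 0 0;1 0 0 0 0;1 0 0 0 0'
```

```text
time_s: 14.98
tool_pos: [448.5, -137.5, 164.4]
ee_rot: [-0.001, 0.322, 0.947, -0.0]
force: [-0.1, 0.2, -0.0]
finger_gap: 0.998
grip_force: 0.0
time_s: 15.98
tool_pos: [449.3, -137.7, 165.6]
ee_rot: [0.0, 0.322, 0.947, -0.0]
force: [-1.3, 0.8, 4.5]
finger_gap: 0.316
grip_force: 58.7
```

```bash
python3 -m pendant '1 -0.05 1.05 0 0;1 -0.22 2.08 0 0;1 -0.49 3.09 0 0;1 -0.86 4.07 0 0;1 -1.34 5 0 0;1 -1.91 5.88 0 0;1 -2.57 6.69 0 0;1 -3.31 7.43 0 0'
python3 -c "
from h import *
go(449.3,-137.7,165,142.4)"
```

```text
time_s: 16.98
tool_pos: [520.9, -98.8, 165.9]
ee_rot: [0.0, 0.322, 0.947, -0.001]
force: [-2.1, -0.5, 7.4]
finger_gap: 0.316
grip_force: 59.6
t 16.98 pos [520.9 -98.8 165.9] yaw 142.5 tilt 0.08 F [-2.1 -0.5  7.4] gap 0.316 j [-0.19  0.35 -0.07  1.14 -0.    0.47] 
-> shift [ 3.31 -7.45  0.1 ] roll 0.1
```

```bash
python3 -m pendant '1 -0.81 0.66 0 0;1 -1.69 1.23 0 0;1 -2.62 1.7 0 0;1 -3.6 2.08 0 0;1 -4.61 2.35 0 0;1 -5.65 2.51 0 0;1 -6.69 2.57 0 0;1 -7.74 2.51 0 0'
python3 -c "
from h import *
s,_=st();d=s['tool_pos'][:2]-[528.6,-198.8];a=142.4-np.degrees(np.arctan2(d[1],d[0]));print(a,np.hypot(*d),s['force'])
for a0 in(96,114,132,150,168,186,204,222):
  f=lambda a:np.array([10*np.cos(np.radians(a)),10*np.sin(np.radians(a))]);print(a0,[(f(a0+i)-f(a0)).round(2).tolist() for i in(4.5,9,13.5,18)])"
```

```text
time_s: 17.98
tool_pos: [597.9, -126.2, 167.3]
ee_rot: [0.001, 0.322, 0.947, -0.001]
force: [-2.2, 0.7, 13.6]
finger_gap: 0.314
grip_force: 61.1
96.08667053409431 100.39838113209638 [-2.18140112  0.71489058 13.61971536]
96 [[-0.78, -0.11], [-1.54, -0.29], [-2.29, -0.52], [-3.02, -0.81]]
114 [[-0.7, -0.35], [-1.38, -0.75], [-2.02, -1.2], [-2.62, -1.7]]
132 [[-0.56, -0.55], [-1.08, -1.14], [-1.55, -1.77], [-1.97, -2.43]]
150 [[-0.37, -0.69], [-0.68, -1.42], [-0.93, -2.16], [-1.12, -2.92]]
168 [[-0.13, -0.77], [-0.2, -1.56], [-0.22, -2.34], [-0.16, -3.12]]
186 [[0.11, -0.78], [0.29, -1.54], [0.52, -2.29], [0.81, -3.02]]
204 [[0.35, -0.7], [0.75, -1.38], [1.2, -2.02], [1.7, -2.62]]
222 [[0.55, -0.56], [1.14, -1.08], [1.77, -1.55], [2.43, -1.97]]
```

```bash
python3 -m pendant '1 -0.78 -0.11 -0.05 0;1 -1.54 -0.29 -0.1 0;1 -2.29 -0.52 -0.1 0;1 -3.02 -0.81 -0.1 0'
python3 -m pendant '1 -0.7 -0.35 0 0;1 -1.38 -0.75 0 0;1 -2.02 -1.2 0 0;1 -2.62 -1.7 0 0'
python3 -c "
from h import *
s,_=st();d=s['tool_pos'][:2]-[528.6,-198.8];a=142.4-np.degrees(np.arctan2(d[1],d[0]));print(a,np.hypot(*d),s['force'])"
```

```text
time_s: 18.48
tool_pos: [616.8, -150.5, 168.0]
ee_rot: [0.001, 0.321, 0.947, 0.0]
force: [-0.9, 2.0, 12.9]
finger_gap: 0.312
grip_force: 60.5
time_s: 18.98
tool_pos: [628.3, -179.3, 167.6]
ee_rot: [0.001, 0.321, 0.947, 0.001]
force: [0.7, 2.9, 7.7]
finger_gap: 0.315
grip_force: 59.9
131.35072714786588 101.5579173340254 [0.68549924 2.92172073 7.69643407]
```

```bash
python3 -m pendant '1 -0.56 -0.55 0 0;1 -1.08 -1.14 0 0;1 -1.55 -1.77 0 0;1 -1.97 -2.43 0 0'
python3 -c "
from h import *
s,_=st();d=s['tool_pos'][:2]-[528.6,-198.8];a=142.4-np.degrees(np.arctan2(d[1],d[0]));print(a,np.hypot(*d),s['force'])"
```

```text
time_s: 19.48
tool_pos: [629.8, -210.7, 167.8]
ee_rot: [0.002, 0.321, 0.947, 0.001]
force: [2.4, 2.1, 8.0]
finger_gap: 0.315
grip_force: 59.6
149.12878660038513 101.8605750914767 [2.43097282 2.14574537 8.04688686]
```

```bash
python3 -m pendant '1 -0.37 -0.69 0 0;1 -0.68 -1.42 0 0;1 -0.93 -2.16 0 0;1 -1.12 -2.92 0 0'
python3 -c "
from h import *
s,_=st();d=s['tool_pos'][:2]-[528.6,-198.8];a=142.4-np.degrees(np.arctan2(d[1],d[0]));print(a,np.hypot(*d),s['force'])"
```

```text
time_s: 19.98
tool_pos: [627.7, -220.6, 168.5]
ee_rot: [0.002, 0.314, 0.949, 0.022]
force: [20.5, 55.3, 9.8]
finger_gap: 0.314
grip_force: 61.4
154.7844016655169 101.4946969604051 [20.4607459  55.32684306  9.76891716]
```

Stop reached at about 155°: the tangential force jumped to about 58 N and motion stopped. I'll ease off to light contact.

```bash
python3 -m pendant '1 0.4 1 0 0;1 0.62 1.8 0 0;1 0.62 1.8 0 0;1 0.62 1.8 0 0'
python3 -c "
from h import *
s,_=st();d=s['tool_pos'][:2]-[528.6,-198.8];a=142.4-np.degrees(np.arctan2(d[1],d[0]));print(a,np.hypot(*d),s['force'])"
```

```text
time_s: 20.48
tool_pos: [629.0, -216.4, 168.1]
ee_rot: [0.002, 0.319, 0.948, 0.007]
force: [6.6, 14.8, 9.9]
finger_gap: 0.311
grip_force: 60.9
152.33425996904424 101.90473474183813 [ 6.59064223 14.83863569  9.91652527]
```

```bash
python3 -m pendant '1 0.1 0.3 0 0;1 0.15 0.4 -0.1 0;1 0.15 0.4 -0.1 0'
python3 -m pendant '0 0 0 0 0;0 0 0 0 0;0 0 0 0 0;0 0 0 0 0;0 0 0 0 0'
python3 -m pendant '0 0 0 -1 0;0 0 0 -3 0;0 0 0 -5 0;0 0 0 -7 0;0 0 0 -9 0;0 0 0 -9 0'
python3 -c "
from h import *
go(400,-40,257,142.4)"
```

```text
time_s: 20.85
tool_pos: [629.1, -215.4, 168.3]
ee_rot: [0.002, 0.32, 0.947, 0.004]
force: [4.4, 7.6, 5.6]
finger_gap: 0.312
grip_force: 60.5
time_s: 21.48
tool_pos: [625.8, -219.9, 167.2]
ee_rot: [-0.0, 0.322, 0.947, -0.0]
force: [-0.3, 0.0, 0.4]
finger_gap: 0.996
grip_force: 0.0
time_s: 22.22
tool_pos: [627.0, -220.0, 260.3]
ee_rot: [0.003, 0.322, 0.947, -0.0]
force: [0.6, 0.2, -0.4]
finger_gap: 1.0
grip_force: 0.0
t 22.23 pos [ 627.  -220.   260.3] yaw 142.4 tilt 0.31 F [ 0.6  0.2 -0.4] gap 1.0 j [-0.34  0.58  0.54  1.52 -0.    0.32] 
-> shift [28.97  0.43  0.18] roll 0.0
```

```bash
python3 -m pendant '0 2 0 0 0;0 6 0 0 0;0 11 0 0 0;0 16 0 0 0;0 21 0 0 0;0 26 0 0 0;0 29 0 0 0;0 29 0 0 0'
python3 -c "
from h import *
o=[]
for n in('scene','top'):
    im,K,T,_=cam(n);np.savez(n+'3.npz',im=im,K=K,T=T);u,v=map(int,proj(K,T,[570,-205,130]));o.append(cv2.resize(im[max(v-45,0):v+45,u-30:u+30],(400,600),interpolation=cv2.INTER_CUBIC)); print(n,u-30,v-45)
cv2.imwrite('pics/end.png',np.hstack(o)[...,::-1])"
```

```text
time_s: 23.22
tool_pos: [394.1, -41.9, 257.1]
ee_rot: [-0.0, 0.321, 0.947, -0.0]
force: [0.5, 0.5, 0.7]
finger_gap: 1.003
grip_force: 0.0
scene 142 203
top 353 118
```

View pics/end.png

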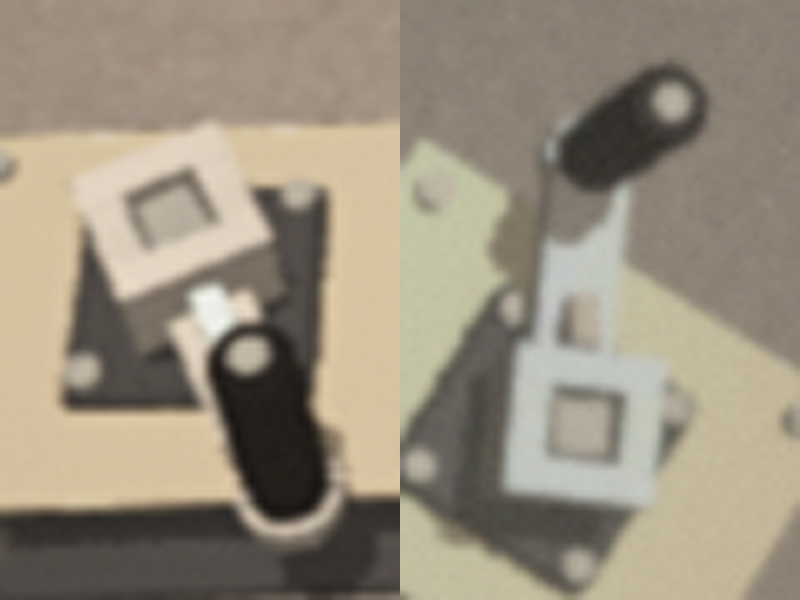

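The image shows the crank flat on the shoulder with the spindle in the bore at (583,422), and the arm swung round with nothing touching it. A last check of the crank angle, hub height and bystanders follows.

Run:
```python
from h import *
t=np.load('top3.npz');s=np.load('scene3.npz');k=400/60
p=lambda u,v,z,V=t,ox=353,oy=118:onz(V['K'],V['T'],(u+.5)/k-.5+ox,(v+.5)/k-.5+oy,z)[:2]
g=p(272,100,189);h=p(183.5,422,130);d=g-h;print(h,g,np.hypot(*d),"turned",142.4-np.degrees(np.arctan2(d[1],d[0])))
for A,B in(((120,343),(268,365)),((120,343),(103,492)),((268,365),(252,507)),((103,492),(252,507))):
    e=p(*B,130)-p(*A,130);print("edge",np.hypot(*e).round(1),(np.degrees(np.arctan2(e[1],e[0]))%90).round(1),"turned mod90")
# height from both views: triangulate hub centre
o1,d1=ray(t['K'],t['T'],(183.5+.5)/k-.5+353,(422.5)/k-.5+118);o2,d2=ray(s['K'],s['T'],(173+.5)/k-.5+142,(211.5)/k-.5+203)
x=np.linalg.lstsq(np.c_[d1,-d2],o2-o1,rcond=None)[0];print("hub tri",(o1+d1*x[0]).round(1),(o2+d2*x[1]).round(1))
t0=np.load('top0.npz')
df=np.abs(t0['im'].astype(int)-t['im']).sum(2)
for n,(u,v) in dict(cover=(239,95),spanner=(334,97),A=(155,178)).items(): print(n,df[v-30:v+30,u-30:u+30].mean().round(1))
```

```text
[ 529.96154287 -197.22717988] [ 630.02234704 -208.10056094] 100.64986312077751 turned 148.6018671015119
edge 51.7 82.8 turned mod90
edge 52.2 83.8 turned mod90
edge 49.7 83.6 turned mod90
edge 51.6 85.6 turned mod90
hub tri [ 530.  -197.3  129.9] [ 530.  -197.3  129.9]
cover 6.9
spanner 6.9
A 7.3
```

The hub top triangulates to 129.9 mm, so the crank is fully home, and the bystanders are unmoved. But the camera puts the crank at about 149°, some 2–3° back from where I felt the stop, so it may have been dragged back as the fingers opened. There is time to take the grip again and check.

```bash
python3 -m pendant '0 -3 0 0 0;0 -7 0 0 0;0 -12 0 0 0;0 -17 0 0 0;0 -22 0 0 0;0 -26 0 0 0;0 -28 0 0 0;0 -28 0 0 0' >/dev/null
python3 -m pendant '0 0 0 0 0;0 0 0 0 0' >/dev/null
python3 -c "
from h import *
go(628.5,-209.6,166,142.4)"
```

```text
t 24.57 pos [ 617.6 -213.1  257.6] yaw 142.5 tilt 0.01 F [0.6 0.4 0.4] gap 1.002 j [-0.33  0.56  0.49  1.5   0.    0.32] 
-> shift [-0.65  0.95  9.16] roll 0.1
```

```bash
python3 -m pendant '0 -0.65 0.95 1 0;0 -0.65 0.95 2 0;0 -0.65 0.95 4 0;0 -0.65 0.95 6 0;0 -0.65 0.95 8 0;0 -0.65 0.95 9.1 0;0 -0.65 0.95 9.1 0'
python3 -m pendant '1 0 0 0 0;1 0 0 0 0;1 0 0 0 0;1 0 0 0 0;1 0 0 0 0;1 0 0 0 0;1 0 0 0 0'
python3 -m pendant '1 -0.1 -0.3 0 0;1 -0.1 -0.3 0 0;1 -0.1 -0.3 0 0'
python3 -m pendant '1 -0.1 -0.3 0 0;1 -0.1 -0.3 0 0;1 -0.1 -0.3 0 0'
```

```text
time_s: 25.45
tool_pos: [628.2, -209.5, 164.9]
ee_rot: [-0.001, 0.322, 0.947, -0.0]
force: [0.8, -0.4, 1.3]
finger_gap: 1.0
grip_force: 0.0
time_s: 26.32
tool_pos: [629.4, -210.1, 167.0]
ee_rot: [0.001, 0.322, 0.947, -0.0]
force: [1.4, 0.2, 4.6]
finger_gap: 0.312
grip_force: 58.7
time_s: 26.7
tool_pos: [629.2, -211.3, 167.0]
ee_rot: [0.001, 0.321, 0.947, 0.002]
force: [2.5, 4.1, 5.3]
finger_gap: 0.315
grip_force: 58.8
time_s: 27.08
tool_pos: [629.0, -212.4, 167.2]
ee_rot: [0.001, 0.32, 0.947, 0.004]
force: [4.1, 7.4, 4.5]
finger_gap: 0.314
grip_force: 58.9
```

Resistance rises straight away, well above the 2 N drive friction, so the drive is already at its stop. The few mm of movement is play and elasticity. I'll give one more firm nudge, ease off gently and release.

```bash
python3 -m pendant '1 -0.1 -0.4 0 0;1 -0.2 -0.9 0 0;1 -0.2 -1.1 0 0;1 -0.2 -1.1 0 0'
python3 -m pendant '1 0.1 0.5 0 0;1 0.2 0.9 0 0;1 0.3 1.3 0 0;1 0.3 1.4 -0.05 0;1 0.3 1.4 -0.05 0'
python3 -m pendant '0 0 0 0 0;0 0 0 0 0;0 0 0 0 0;0 0 0 0 0;0 0 0 0 0'
python3 -m pendant '0 0 0 -1 0;0 0 0 -3 0;0 0 0 -5 0;0 0 0 -7 0;0 0 0 -9 0;0 0 0 -9 0'
python3 -m pendant '0 2 0 0 0;0 6 0 0 0;0 11 0 0 0;0 16 0 0 0;0 21 0 0 0;0 26 0 0 0;0 29 0 0 0;0 29 0 0 0'
python3 - <<'E'
from h import *
t3=np.load('top3.npz')
im,K,T,_=cam('top'); s,KS,TS,_=cam('scene')
cv2.imwrite('pics/fin.png',np.hstack([cv2.resize(i[118:208,353:413] if n else i[203:293,142:202],(400,600),interpolation=cv2.INTER_CUBIC) for n,i in((0,s),(1,im))])[...,::-1])
for nm,i in(("before",t3['im']),("now",im)):
    g=i[118:150,375:415]; m=(cv2.cvtColor(g,cv2.COLOR_RGB2GRAY)<70).astype(np.uint8); M=cv2.moments(m,True);print(nm,M['m00'],M['m10']/M['m00'],M['m01']/M['m00'])
E
```

```text
time_s: 27.58
tool_pos: [627.9, -215.5, 167.9]
ee_rot: [0.003, 0.318, 0.948, 0.011]
force: [13.2, 23.8, 4.9]
finger_gap: 0.314
grip_force: 59.2
time_s: 28.2
tool_pos: [629.0, -212.2, 167.2]
ee_rot: [0.001, 0.322, 0.947, 0.001]
force: [4.8, 3.8, 5.1]
finger_gap: 0.311
grip_force: 59.6
time_s: 28.82
tool_pos: [627.8, -213.0, 166.7]
ee_rot: [-0.0, 0.322, 0.947, -0.0]
force: [0.3, 0.3, 0.4]
finger_gap: 0.998
grip_force: 0.0
time_s: 29.58
tool_pos: [629.0, -213.2, 259.8]
ee_rot: [0.003, 0.322, 0.947, 0.0]
force: [-0.1, 0.7, -0.6]
finger_gap: 0.998
grip_force: 0.0
time_s: 30.58
tool_pos: [396.1, -35.2, 256.6]
ee_rot: [-0.0, 0.321, 0.947, -0.0]
force: [-0.1, -0.3, -0.1]
finger_gap: 1.002
grip_force: 0.0
before 168.0 10.523809523809524 20.196428571428573
now 163.0 10.202453987730062 20.29447852760736
```

View pics/fin.png

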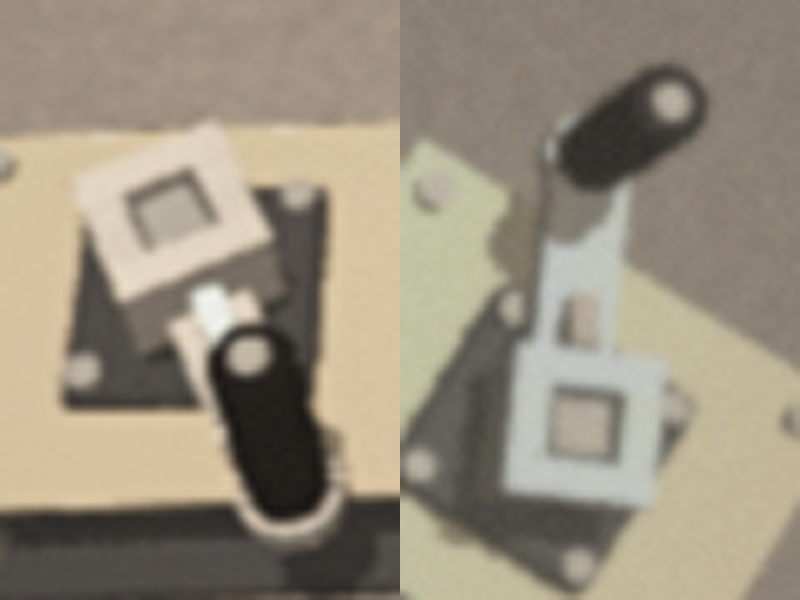

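The crank is in exactly the same place as before: grip top (672,100), hub (583,422), flat and home. So it was already at its stop. Handing in.

```bash
python3 -c "
from cell import arm
print(arm.close_job())"
```

```text
the job is handed in; nothing more can be done
None
```

The crank is fitted fully home and was let go, then wound by its grip clockwise about 149° to the stop and left there; a second push did not move it, the bystanders I compared before and after look unmoved (the grease tin was not compared), and I handed the job in at about 31 s.

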